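# Fold the drill index down and shut its case

## Task

Put the drill index away: with the fingertips, push its upright drill panel over until it lies flat in the case, and only then push the open lid over and down until it is fully shut. Push both over steadily, without slamming them or shoving the case about, grasp and lift nothing, and leave the other things on the bench as they stand.

Things in the scene. Friction and masses are not known exactly. Their poses are not given: they have to be found in the camera images.
- case: Loose grey steel drill index case, 1.6 kg in all; it slides if pushed hard. Its pan: 176 (its x) by 206 (its y) by 24 mm high, 2 mm walls, open on top. Origin: centre of the underside, on the bench; z up. The lid is hinged along the +x side (to the robot's right), the drill panel near the -x side (to its left).
- panel (a joint): Drill panel's angle: 0 flat in the pan, 1.57 upright, stop 1.62. Bare steel, 196 mm wide (case y), 107 mm from hinge to free edge, 0.6 kg. 19 drills (1 to 10 mm, thickest at case +y) on its inner side, towards the lid; the thick ones stand out up to 29 mm past its edge. Its plain outer face is pushed towards the lid and down. Stiff hinge, 0.45 N m: stays where left.
- lid (a joint): Lid's angle: 0 fully shut on the pan's rim, 1.57 upright, stop 2.1; it starts leaning back past upright. A grey steel shell, 176 by 206 mm, 22 mm deep, 0.4 kg, with a 9 mm thumb tab at the middle of its free edge. Stiff hinge, 0.45 N m: stays where left. It cannot shut while the panel is up: it strikes the drills.
- panel_hinge (a point): Middle of the panel's hinge line, which runs along the case's y; in the case's frame at x -64, y 0, z 8 mm. The panel's outer face lies 11 mm off this line: above it when flat, to its -x side when upright.
- panel_edge (a point): Middle of the panel's free edge, on the outer face, 107 mm along the panel from the hinge line. The upper edge when the panel stands.
- lid_hinge (a point): Middle of the lid's hinge line, which runs along the case's y; in the case's frame at x 88, y 0, z 24 mm (the height of the pan's rim).
- lid_edge (a point): Middle of the lid's free edge, on the corner between its outer top face and its front wall, 176 mm from the hinge line along the lid and 22 mm above it when shut.
- tube_large: Steel tube offcut standing on end, 42 mm across, 65 mm high. Origin: centre of its foot. Leave it.
- tube_small: Dark steel tube offcut standing on end, 33 mm across, 45 mm high. Origin: centre of its foot. Leave it.
- oiler: White plastic oil bottle with a black nozzle, standing, 42 mm across, 128 mm high. Origin: centre of its foot. Leave it.
- tee: Welded steel tee coupon: foot plate 130 (its x) by 60 by 5 mm with a 50 mm high web along its x. Origin: centre of its underside. Leave it.

How it is judged:
On the way, in this order (a step that is already met when the one before it is completed fails the run):
1. the panel lies flat in the case while the lid is still open (value of joint panel below 0.08 rad and value of joint lid above 1.2 rad), for 0.2 s.
2. the lid is fully shut over it (value of joint panel below 0.08 rad and value of joint lid below 0.04 rad), for 0.2 s.
At the end, for the whole second after the job is handed in: The panel lies flat (within 0.08 rad), the lid is shut over it (within 0.04 rad, about 7 mm at its free edge), the case is at rest within 40 mm of where it stood, and each of the other things is within 25 mm of its place (all of step 2 and linear speed of case below 0.01 m/s and distance of case from where it was at the start of the episode below 0.04 m and distance of each of tube_large, tube_small, oiler, tee from where it was at the start of the episode below 0.025 m); the robot touches nothing.
It fails at once if the lid is brought down (below 1.2 rad) while the panel is still up (above 0.15 rad) (value of joint lid below 1.2 rad and value of joint panel above 0.15 rad).
It fails at once if the panel or the lid is slammed (faster than 4 rad/s) (velocity of joint any of lid, panel below -4 rad/s).
It fails at once if the case is lifted, tipped or shoved away (20 mm up, 0.15 rad, 40 mm) (height (world z) of case above 0.02 m or angle between case's own z axis and vertical above 0.15 rad or distance of case from where it was at the start of the episode above 0.04 m).
It fails at once if another thing on the bench is lifted, carried off, pushed more than 25 mm or knocked over (distance of any of tube_large, tube_small, oiler, tee from where it was at the start of the episode above 0.025 m or angle between any of tube_large, tube_small, oiler, tee's own z axis and vertical above 0.5 rad).
It also fails if it takes over 54 s, if anything falls off the work surface, if the arm or the gripper's body presses on something with over 40 N, if the wrist force passes 120 N, or if a joint passes its speed limit or range.

## Robot

A 6-joint arm with a two-finger parallel gripper is mounted at the origin on the work surface. World frame = base frame: x ahead of the robot, y to its left, z up, the work surface at z = 0. Lengths are in m, angles in rad, forces in N, time in s.
With the tool pointing down it reaches from about 0.35 to 0.975 m from the base axis. Payload 4.9 kg.
Tool frame: the origin (TCP) lies on the front face of the gripper's body, between the roots of the fingers; the fingertips stand 73 mm ahead of it and the grasp point (between the pads) lies 54 mm ahead of it (tip_extent is the distance from the TCP to the fingertips, in m); y points along the fingers, x is the direction in which the jaws open and shut, and the axes are right-handed (so a half turn about y gives the same grasp; the last joint's range is limited). The gripper opens to 85 mm and grips with 20 to 120 N. Pads are 22 mm wide; open, the fingers measure 114 mm over their backs; the gripper's body (76 mm by 85 mm) begins 54 mm behind the grasp point. The pads swing forward as they close: fully open they stand 13 mm farther back than shut.
Start: joints at [-1.425, 0.053, 1.613, -0, 1.476, -0.119], TCP at [0.164, -0.603, 0.304] pointing down, gripper open.
Joint ranges: [-3.01, 3.01], [-1.01, 2.22], [0.06, 2.58], [-1.02, 4.17], [0.09, 2.62], [-3.14, 3.14]. Speed limits (rad/s): [2.57, 2.57, 3.14, 3.14, 3.14, 3.14].

## Interface

Orientations are given as a unit quaternion [w, x, y, z].
In Python, from plant import state, grab_frame, camera_info, job_done, tip_extent gives the robot as it stands.
- The arm moves only by the tool carry_out, never from a script. Its argument "rows" is a list that holds one entry, the list of rows, each a list of 7 numbers: the turn, a rotation vector about the world's x, y, z as a fraction of full scale, then the shift along the world's x, y, z as a fraction of full scale, then the finger opening in mm, from 0 to 85.4. A call has 1 to 5 rows; each row shifts and turns the commanded pose from where the row before left it; what a row does not reach is not made up. Full scale, the value 1, is 40 mm for a shift and 4 degrees for a turn. A row lasts 1/10 s, in which the tool goes at most 50 mm and 8.59 degrees, less where a joint would pass 70% of its speed; a pose out of reach is approached as far as the arm can. A call with a number of a shift or a turn outside -1 to 1 is refused whole. A call with a gripper value outside its range is refused whole. The fingers move at their own pace and stop on an object; the grip force is fixed at half the most. Time passes only in rows, so rows that do not move let the fingers close. It gives the time, the measured TCP pose, the force and the opening at its end, in the units of the state.
- state(): the state, without advancing time (a new reading comes with each control period).
- grab_frame(name): name is "scene" or "top" or "wrist"; returns the picture (480x640x3 uint8, blue, green, red); there is no depth.
- camera_info(name): a dict with "intrinsics" (3x3 intrinsics, pixels), "k1" (the pictures are not rectified: a ray, as slopes to the right and down, at radius r is drawn at 1 + k1 r^2 times it, then the intrinsics apply), "xyz" and "rotation" of the camera in the world; the wrist camera has in their place "tool_from_camera" (4x4, takes a point from camera to tool coordinates, whose origin is the TCP and whose axes are the tool frame's). Camera axes: x right, y down, z forward; pixel columns grow to the right and rows downward; lengths in m; the calibration is good to about 2 mm. A picture is of the moment at which its call begins: read the wrist's pose just before it. camera_info takes no time and is no camera call.
- job_done(): hands the job in, once; it reports no verdict.
The state is a dict: "time": time; "joint_pos": joint angles; "joint_vel": joint speeds; "joint_efforts": joint torques, N m; "tool_pos": TCP position; "tool_rot": TCP orientation; "contact_force": force on the tool from outside, world axes, zero at the start; "ft_torque": the same for the moment, N m; "gripper_width": opening from 0.0 (shut) to 1.0 (fully open).
Only numpy, scipy, OpenCV 4.12 (cv2) and the standard library are available. Lean on these libraries where they do the work, as an engineer would, in place of code of your own. Each camera call takes 0.05 s, during which the arm holds its last target.

## Working session

There is one attempt and no reset: what is moved stays moved. The work goes in short steps, Python scripts to look and compute and a tool call to move; the robot and the scene stay as the last step left them, time stands still between calls to the robot, and variables do not carry over. Pictures are saved under pics/ and viewed, and the job is handed in when it is done.

Besides the shell and the picture viewer there is one more tool, called after "Request:" by a JSON object that holds its "name" and its "arguments". carry_out: Moves the arm, as the interface text tells. Shift numbers are shares of 40 mm and turn numbers shares of 4 degrees, none past 1 either way. Its arguments: {"type":"object","properties":{"rows":{"type":"array"}},"required":["rows"]}

```bash
ls; mkdir -p pics
python3 - <<'E'
from plant import *
import cv2
s=state();print(s)
for n in ("scene","top","wrist"):
    print(n,camera_info(n))
for n in ("scene","top"):
    cv2.imwrite(f"pics/{n}0.png",grab_frame(n))
print(tip_extent() if callable(tip_extent) else tip_extent)
E
```

```text
pics
{'time': 0.0, 'joint_pos': array([-1.42499450e+00,  5.33649530e-02,  1.61431780e+00,  6.41468526e-06,
        1.47601761e+00, -1.18997134e-01]), 'joint_vel': array([-0.00018014, -0.00083003, -0.0009928 , -0.00119569, -0.00037119,
       -0.0021425 ]), 'joint_efforts': array([-8.27860072e-05, -3.93685842e+01, -3.70169699e+01, -1.51815393e-04,
        6.99008509e-03,  3.54837844e-06]), 'tool_pos': array([ 0.1635043 , -0.60273036,  0.30264364]), 'tool_rot': array([ 0.56215148, -0.56110861,  0.43014979, -0.42908506]), 'contact_force': array([ 0.01966242, -0.17299113,  0.29142712]), 'ft_torque': array([ 0.00166069, -0.01606699, -0.04971581]), 'gripper_width': 1.0006223045781337}
scene {'intrinsics': array([[621.62771446,   0.        , 323.79100885],
       [  0.        , 621.62771446, 237.4608229 ],
       [  0.        ,   0.        ,   1.        ]]), 'k1': -0.025820103260183743, 'xyz': array([1.04518437, 0.38904667, 1.05007358]), 'rotation': array([-0.12830101,  0.47003001,  0.84053957, -0.23686257])}
top {'intrinsics': array([[473.51649767,   0.        , 314.8969204 ],
       [  0.        , 473.51649767, 238.93944961],
       [  0.        ,   0.        ,   1.        ]]), 'k1': -0.12284770005103783, 'xyz': array([0.39475788, 0.04697707, 0.94689546]), 'rotation': array([-0.05775439,  0.70769142, -0.7012836 ,  0.0635499 ])}
wrist {'intrinsics': array([[396.97051483,   0.        , 319.54057586],
       [  0.        , 396.97051483, 240.91838073],
       [  0.        ,   0.        ,   1.        ]]), 'k1': -0.007149228863144697, 'tool_from_camera': array([[ 9.99999878e-01,  2.14800500e-04,  4.45281916e-04,
         3.60203670e-04],
       [-3.71146140e-04, -2.68827326e-01,  9.63188316e-01,
        -6.93254836e-02],
       [ 3.26597278e-04, -9.63188363e-01, -2.68827213e-01,
         6.75125103e-02],
       [ 0.00000000e+00,  0.00000000e+00,  0.00000000e+00,
         1.00000000e+00]])}
0.0726
```

View pics/scene0.png

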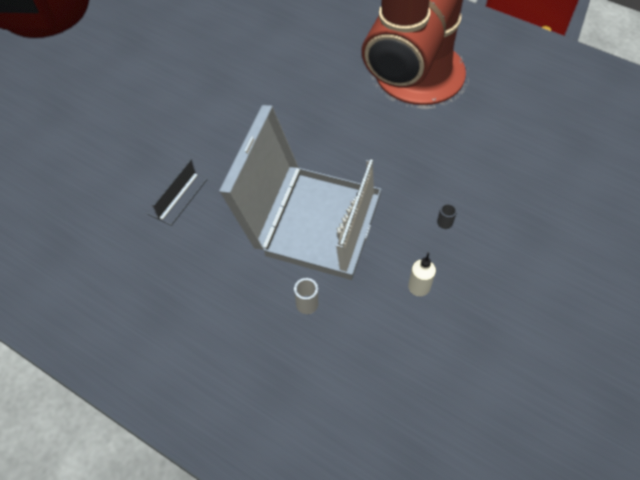

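View pics/top0.png

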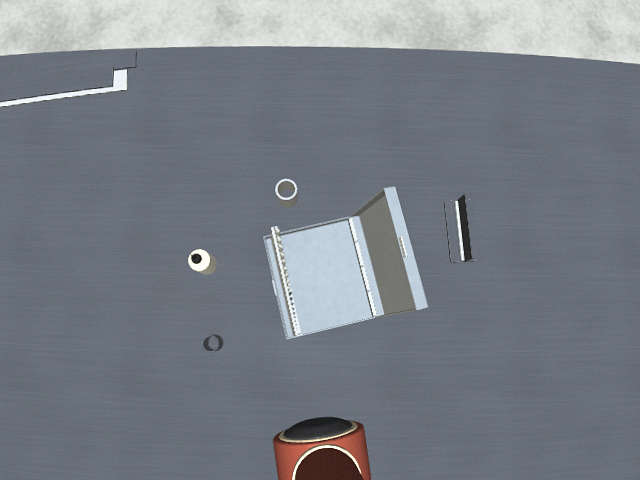

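Run:
```python
import cv2
t=cv2.imread('pics/top0.png')[170:350,180:480]
cv2.imwrite('pics/top0c.png',cv2.resize(t[:, 70:260],None,fx=4,fy=4,interpolation=cv2.INTER_CUBIC)[:600*2])
t=cv2.imread('pics/top0.png')[180:345,255:435]
cv2.imwrite('pics/top0c.png',cv2.resize(t,None,fx=3.6,fy=3.6,interpolation=cv2.INTER_CUBIC))
t=cv2.imread('pics/scene0.png')[100:280,215:390]
cv2.imwrite('pics/scene0c.png',cv2.resize(t,None,fx=3.3,fy=3.3,interpolation=cv2.INTER_CUBIC))
```

```text
(no output)
```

View pics/top0c.png

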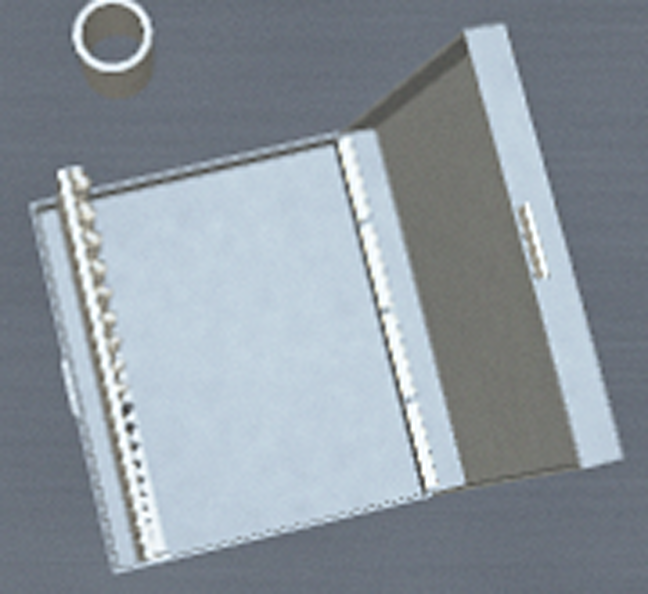

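View pics/scene0c.png

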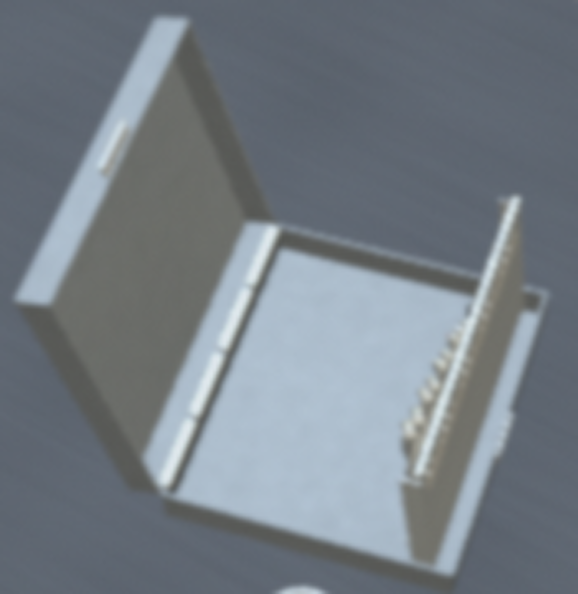

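```bash
cat > h.py <<'E'
import numpy as np, cv2
from plant import *
from scipy.spatial.transform import Rotation as R
from scipy.optimize import least_squares
def rot(q): return R.from_quat(np.roll(q,-1))
def proj(n,P):
    c=camera_info(n); q=np.asarray(c['rotation'])
    M=rot(q).as_matrix() if q.size==4 else q
    p=(np.atleast_2d(P)-c['xyz'])@M
    s=p[:,:2]/p[:,2:]; r2=(s**2).sum(1,keepdims=True)
    s=s*(1+c['k1']*r2); K=c['intrinsics']
    return s@K[:2,:2].T+K[:2,2]
def case2w(p,P):
    c,s=np.cos(p[2]),np.sin(p[2]); P=np.atleast_2d(P)
    return np.c_[p[0]+c*P[:,0]-s*P[:,1],p[1]+s*P[:,0]+c*P[:,1],P[:,2]]
def lidpt(a,u,y,v): # u along lid from hinge, v above it when shut
    return [.088-u*np.cos(a)+v*np.sin(a), y, .024+u*np.sin(a)+v*np.cos(a)]
def panpt(a,u,y,v): # panel: hinge (-64,8); flat -> +x
    return [-.064+u*np.cos(a)-v*np.sin(a), y, .008+u*np.sin(a)+v*np.cos(a)]
def pts(p):
    return case2w(p,[[-.088,.103,.024],[-.088,-.103,.024],[.088,-.103,.024],
      lidpt(p[3],.176,.103,.022),lidpt(p[3],.176,-.103,.022),
      panpt(p[4],.107,.098,.011),panpt(p[4],.107,-.098,.011)])
def fit(obs,p0=(.45,.0,-1.8,1.8,1.57)):
    # obs {cam: 7x2 with nan for unseen}
    def f(p):
        P=pts(p); r=[]
        for n,o in obs.items():
            e=(proj(n,P)-np.array(o)); r.append(e[~np.isnan(e)])
        return np.concatenate(r)
    return least_squares(f,p0,loss='soft_l1')
E
python3 - <<'E'
from h import *
T=np.array([[30,205],[115,572],[428,494],[507,25],[622,459],[58,172],[140,558]])/3.6+[255,180]
S=np.array([[455,575],[548,292],[np.nan]*2,[15,300],[157,17],[423,483],[520,200]])/3.3+[215,100]
for o in ({'top':T,'scene':S},{'top':T}):
    r=fit(o); print(r.x.round(4)); print(r.fun.round(1)); 
r=fit({'top':T,'scene':S})
print(pts(r.x).round(3))
# others: feet by plane intersection z given
def at(n,uv,z):
    f=lambda q: (proj(n,[q[0],q[1],z])-uv)[0]
    return least_squares(f,[.5,0]).x
print('large',at('top',[286,189],.065),at('scene',[306,289],.065))
print('small',at('top',[213,342.5],.045),at('scene',[448,211],.045))
print('oiler',at('top',[196.5,258.5],.128),at('scene',[428,257],.128))
print('tee',[at('top',uv,.05).round(3) for uv in ([463,196],[473,261])])
E
```

```text
[ 0.4805  0.0332 -1.3318  1.8266  1.4929]
[-0.4 -0.9 -1.2  0.1  0.7  0.5 -0.7 -0.7 -0.1 -0.2 -1.  -0.8  0.5  0.3
 -0.7  0.   0.2  0.  -0.4 -0.4 -0.2 -0.3 -0.2 -2.4  0.6 -1. ]
[ 0.4801  0.0325 -1.3335  1.8256  1.4956]
[ 0.  -0.8 -0.9  0.2  1.   0.8 -0.2 -0.4  0.2  0.2 -0.7 -0.6  0.7  0.5]
[[ 0.56   0.143  0.024]
 [ 0.36   0.094  0.024]
 [ 0.401 -0.077  0.024]
 [ 0.617 -0.092  0.189]
 [ 0.417 -0.141  0.189]
 [ 0.56   0.121  0.116]
 [ 0.369  0.075  0.116]]
large [0.64494558 0.09689149] [0.6470369  0.09830324]
small [0.35171237 0.23017953] [0.35298513 0.23679011]
oiler [0.49999907 0.24807062] [0.51297053 0.26137406]
tee [array([ 0.64 , -0.253]), array([ 0.51 , -0.267])]
```

Run:
```python
from h import *
s=state(); M=rot(s['tool_rot']).as_matrix(); print(M.round(3))
y=-1.3318; print(np.cos(y),np.sin(y))
for k in range(4):
    a=y+k*np.pi/2; print(k,np.degrees(a-np.arctan2(M[1,0],M[0,0])))
```

```text
[[ 0.262 -0.     0.965]
 [-0.965  0.002  0.262]
 [-0.002 -1.     0.   ]]
0.23672760096631906 -0.9715760613254791
0 -1.4757958122793267
1 88.52420418772067
2 178.5242041877207
3 268.5242041877206
```

Request:
{"name": "carry_out", "arguments": {"rows": [[[0,0,-0.37,0.74,0.5,0.1,0],[0,0,0,0.74,0.5,0.1,0],[0,0,0,0.74,0.5,0.1,0],[0,0,0,0.74,0.5,0.1,0],[0,0,0,0.74,0.5,0.1,0]]]}}

```text
time: 0.6
tool_pos: [0.3125, -0.5021, 0.3234]
tool_rot: [0.556, -0.556, 0.437, -0.437]
contact_force: [0.8, -0.3, -0.2]
gripper_width: 0.145
```

Request:
{"name": "carry_out", "arguments": {"rows": [[[0,0,0,0.74,0.5,0.1,0],[0,0,0,0.74,0.5,0.1,0],[0,0,0,0.74,0.5,0.1,0],[0,0,0,0.74,0.5,0.1,0],[0,0,0,0.74,0.5,0.1,0]]]}}

```text
time: 1.1
tool_pos: [0.4605, -0.402, 0.3434]
tool_rot: [0.556, -0.556, 0.437, -0.437]
contact_force: [0.2, -0.2, -0.3]
gripper_width: 0.002
```

Request:
{"name": "carry_out", "arguments": {"rows": [[[0,0,0,0,0.9,0,0],[0,0,0,0,0.9,0,0],[0,0,0,0,0.9,0,0],[0,0,0,0,0.9,0,0],[0,0,0,0,0.9,0,0]]]}}

```text
time: 1.6
tool_pos: [0.4592, -0.2217, 0.3433]
tool_rot: [0.556, -0.556, 0.437, -0.437]
contact_force: [0.7, 0.4, -0.1]
gripper_width: -0.001
```

Request:
{"name": "carry_out", "arguments": {"rows": [[[0,0,0,0,0.9,0,0],[0,0,0,0,0.9,0,0],[0,0,0,0,0.9,0,0],[0,0,0,0,0.9,0,0],[0,0,0,0,0.9,0,0]]]}}

```text
time: 2.1
tool_pos: [0.4591, -0.0417, 0.3434]
tool_rot: [-0.556, 0.556, -0.437, 0.437]
contact_force: [0.3, -0.3, 0.0]
gripper_width: 0.002
```

Request:
{"name": "carry_out", "arguments": {"rows": [[[0,0,0,-0.03,0.9,0,0],[0,0,0,-0.03,0.9,0,0],[0,0,0,-0.03,0.9,0,0],[0,0,0,-0.03,0.9,0,0],[0,0,0,0,0,0,0]]]}}

```text
time: 2.6
tool_pos: [0.454, 0.1038, 0.3434]
tool_rot: [0.557, -0.557, 0.436, -0.435]
contact_force: [0.3, 0.3, -0.2]
gripper_width: -0.004
```

Run:
```python
from h import *
s=state(); print(s['tool_pos'],s['contact_force'],s['joint_pos'])
cv2.imwrite("pics/w1.png",grab_frame('wrist'))
```

```text
[0.45403131 0.10383894 0.34339733] [ 0.33661908  0.26024741 -0.21904905] [ 6.43146512e-02 -3.62829177e-01  1.91830104e+00  1.17713394e-03
  1.58704077e+00  1.39077261e+00]
```

View pics/w1.png

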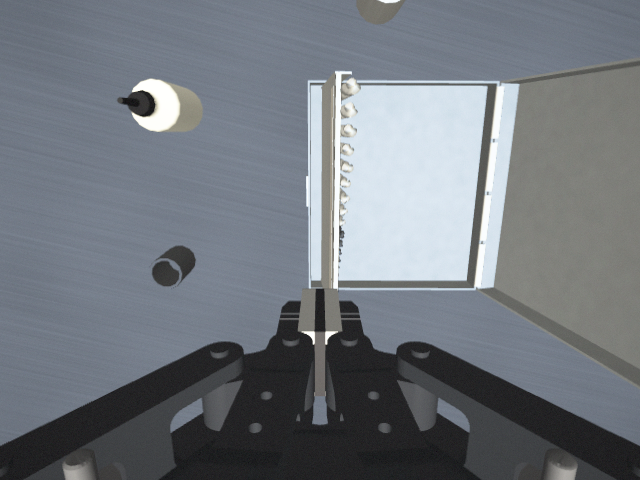

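Request:
{"name": "carry_out", "arguments": {"rows": [[[0,0,0,0.03,0.8,-0.5,0],[0,0,0,0,0,-0.9,0],[0,0,0,0,0,-0.9,0],[0,0,0,0,0,-0.9,0],[0,0,0,0,0,-0.9,0]]]}}

```text
time: 3.15
tool_pos: [0.4559, 0.1316, 0.1784]
tool_rot: [-0.556, 0.556, -0.437, 0.437]
contact_force: [-0.5, -0.4, 0.5]
gripper_width: 0.002
```

Run:
```python
from h import *
s=state(); print(s['tool_pos'],s['contact_force'],s['joint_pos'])
f=grab_frame('scene')[90:310,200:460]
cv2.imwrite("pics/s2.png",cv2.resize(f,None,fx=2.7,fy=2.7,interpolation=cv2.INTER_CUBIC))
```

```text
[0.45592527 0.13157906 0.17839631] [-0.49394812 -0.40929098  0.49738941] [ 1.24189761e-01 -2.03956454e-01  2.07223295e+00 -5.56740855e-04
  1.27323496e+00  1.45752865e+00]
```

View pics/s2.png

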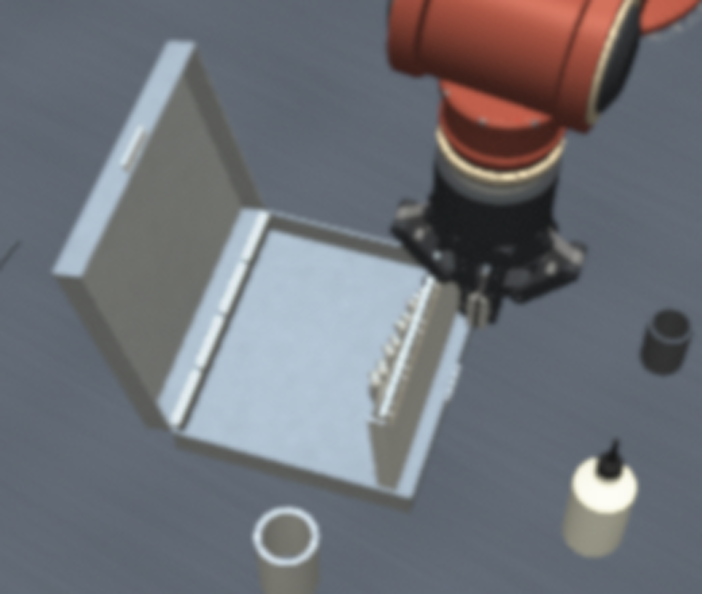

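```bash
cat >> h.py <<'E'
CX,CY,YAW=.4805,.0332,-1.3318
def tipcase(te=.0726):
    s=state(); t=s['tool_pos']; c,sn=np.cos(YAW),np.sin(YAW); dx,dy=t[0]-CX,t[1]-CY
    return np.array([c*dx+sn*dy,-sn*dx+c*dy,t[2]-te])
def table(path,start):
    # path: list of (x,z) in the case frame for tip centre
    p=np.array(start)
    for q in path:
        d=(np.array(q)-p)/.04
        f=[round(d[0]*np.cos(YAW),2),round(d[0]*np.sin(YAW),2),round(d[1],2)]
        p=p+np.array([f[1]/np.sin(YAW),f[2]])*.04
        print(f, np.array(q).round(4))
E
python3 - <<'E'
from h import *
t=tipcase(); print(t.round(4))
h=.008
path=[]
for a in np.r_[1.55,1.49:0:-.08,0,-.02]:
    x,_,z=panpt(a,.093,0,.011); path.append((x-h,z)); 
table(path,(t[0],t[2]))
E
```

```text
[-0.1017 -0.0044  0.0989]
[np.float64(0.12), np.float64(-0.5), np.float64(0.06)] [-0.0811  0.1012]
[np.float64(0.03), np.float64(-0.14), np.float64(0.01)] [-0.0755  0.1016]
[np.float64(0.04), np.float64(-0.18), np.float64(-0.0)] [-0.068   0.1016]
[np.float64(0.04), np.float64(-0.18), np.float64(-0.02)] [-0.0605  0.1009]
[np.float64(0.04), np.float64(-0.18), np.float64(-0.03)] [-0.0531  0.0997]
[np.float64(0.04), np.float64(-0.18), np.float64(-0.04)] [-0.0458  0.0979]
[np.float64(0.04), np.float64(-0.17), np.float64(-0.06)] [-0.0387  0.0955]
[np.float64(0.04), np.float64(-0.17), np.float64(-0.08)] [-0.0319  0.0926]
[np.float64(0.04), np.float64(-0.16), np.float64(-0.08)] [-0.0252  0.0891]
[np.float64(0.04), np.float64(-0.15), np.float64(-0.1)] [-0.0189  0.0851]
[np.float64(0.04), np.float64(-0.15), np.float64(-0.12)] [-0.0129  0.0806]
[np.float64(0.03), np.float64(-0.13), np.float64(-0.12)] [-0.0073  0.0757]
[np.float64(0.03), np.float64(-0.13), np.float64(-0.14)] [-0.0021  0.0703]
[np.float64(0.03), np.float64(-0.12), np.float64(-0.14)] [0.0027 0.0645]
[np.float64(0.02), np.float64(-0.1), np.float64(-0.15)] [0.007  0.0584]
[np.float64(0.02), np.float64(-0.09), np.float64(-0.17)] [0.0107 0.0519]
[np.float64(0.02), np.float64(-0.08), np.float64(-0.16)] [0.014  0.0451]
[np.float64(0.02), np.float64(-0.07), np.float64(-0.18)] [0.0167 0.0381]
[np.float64(0.01), np.float64(-0.05), np.float64(-0.18)] [0.0188 0.031 ]
[np.float64(0.01), np.float64(-0.03), np.float64(-0.18)] [0.0203 0.0236]
[np.float64(0.01), np.float64(-0.02), np.float64(-0.12)] [0.021 0.019]
[np.float64(0.0), np.float64(-0.01), np.float64(-0.04)] [0.0212 0.0171]
```

Request:
{"name": "carry_out", "arguments": {"rows": [[[0,0,0,0.06,-0.25,0.04,0],[0,0,0,0.06,-0.25,0.02,0],[0,0,0,0.03,-0.14,0.01,0],[0,0,0,0.04,-0.18,0,0],[0,0,0,0.04,-0.18,-0.02,0]]]}}

```text
time: 3.7
tool_pos: [0.4668, 0.0927, 0.1846]
tool_rot: [0.558, -0.554, 0.436, -0.438]
contact_force: [0.2, 4.3, 6.4]
gripper_width: -0.002
```

Run:
```python
from h import *
print(tipcase(),state()['contact_force'])
f=grab_frame('top')[170:350,200:440]
cv2.imwrite("pics/t3.png",cv2.resize(f,None,fx=3.3,fy=3.3,interpolation=cv2.INTER_CUBIC))
```

```text
[-0.0610968   0.00076349  0.11201975] [0.1536387  4.28302698 6.43232092]
```

View pics/t3.png

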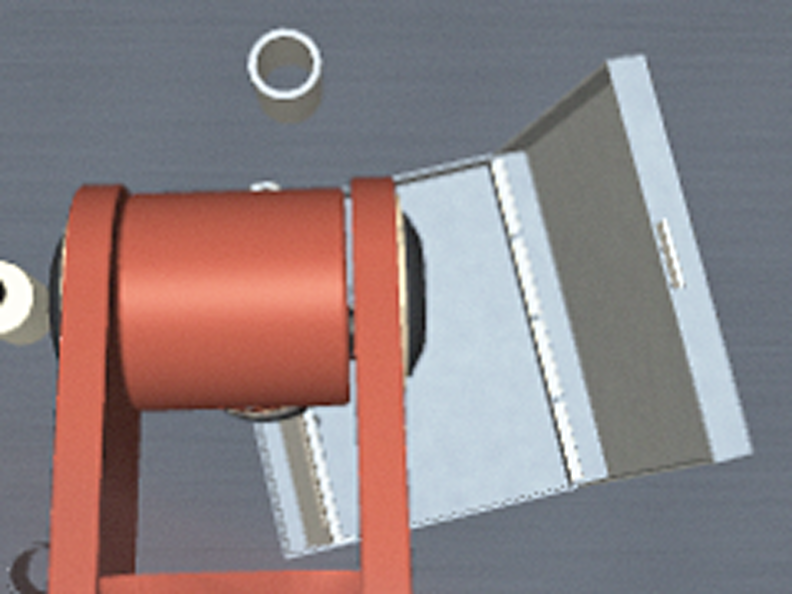

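Run:
```python
from h import *
s=state();print(tipcase(),s['contact_force'],s['ft_torque'],s['time'],s['gripper_width'])
cv2.imwrite("pics/w4.png",grab_frame('wrist'))
f=grab_frame('scene')[90:310,200:460]
cv2.imwrite("pics/s4.png",cv2.resize(f,None,fx=2.7,fy=2.7,interpolation=cv2.INTER_CUBIC))
print(tipcase(),state()['contact_force'])
```

```text
[-0.0602668   0.00055481  0.11155183] [0.95739641 1.85071716 2.90744338] [4.26336045e-01 1.78216252e-02 1.44549017e-04] 3.75 -0.0075181399817124805
[-0.0608034  -0.00042087  0.11010388] [-0.42042696  0.68260894 -0.98910827]
```

View pics/w4.png

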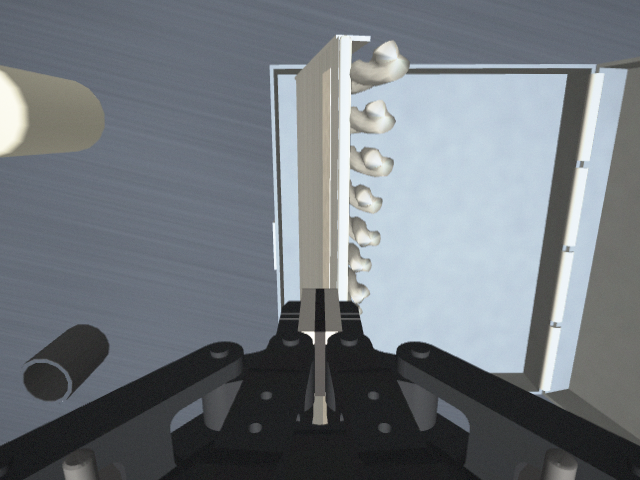

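View pics/s4.png

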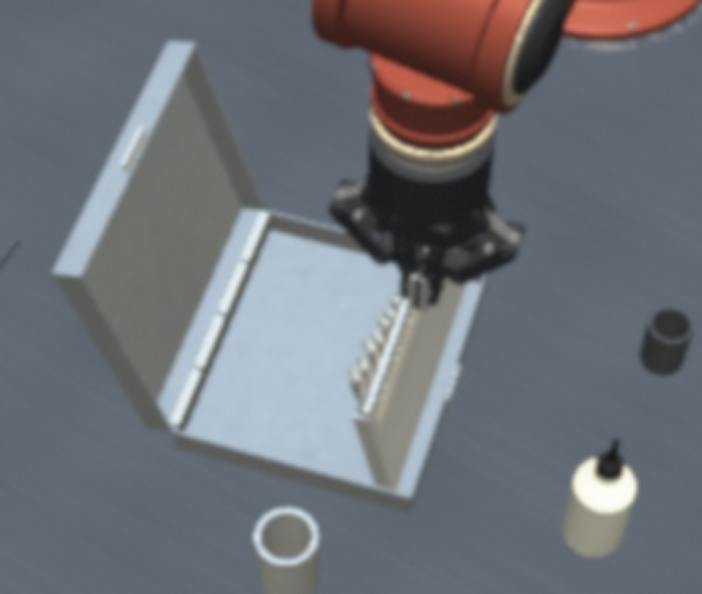

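Run:
```python
from h import *
p=[CX,CY,YAW]
uv0=np.array([343.2,246.4]);uv=np.array([362,412])/2.7+[200,90]
print(uv)
for a in np.arange(1.6,1.1,-.05):
    print(round(a,2),proj('scene',case2w(p,[panpt(a,.107,.098,.011),panpt(a,.107,.098,.008)])).round(1).tolist(),np.round(panpt(a,.107,0,.011),4))
```

```text
[334.07407407 242.59259259]
1.6 [[349.2, 246.0], [347.6, 245.5]] [-0.0781  0.      0.1146]
1.55 [[346.3, 245.0], [344.6, 244.6]] [-0.0728  0.      0.1152]
1.5 [[343.3, 244.1], [341.7, 243.7]] [-0.0674  0.      0.1155]
1.45 [[340.4, 243.3], [338.8, 243.0]] [-0.062   0.      0.1155]
1.4 [[337.5, 242.6], [335.8, 242.3]] [-0.0567  0.      0.1153]
1.35 [[334.5, 241.9], [332.9, 241.7]] [-0.0513  0.      0.1148]
1.3 [[331.6, 241.4], [330.1, 241.2]] [-0.046  0.     0.114]
1.25 [[328.8, 240.9], [327.2, 240.7]] [-0.0407  0.      0.113 ]
1.2 [[326.0, 240.5], [324.4, 240.4]] [-0.0355  0.      0.1117]
1.15 [[323.2, 240.2], [321.7, 240.1]] [-0.0303  0.      0.1102]
```

Request:
{"name": "carry_out", "arguments": {"rows": [[[0,0,0,-0.03,0.1,-0.15,0],[0,0,0,0,0,-0.1,0],[0,0,0,0,0,0,0],[0,0,0,0,0,0,0]]]}}

```text
time: 4.25
tool_pos: [0.4659, 0.0951, 0.1802]
tool_rot: [-0.554, 0.558, -0.435, 0.439]
contact_force: [-20.6, -9.4, 43.1]
gripper_width: -0.003
```

Run:
```python
from h import *
t=tipcase(); print(t.round(4),state()['contact_force'])
h=.008
path=[]
for a in np.r_[1.34:0:-.08,0,-.02]:
    x,_,z=panpt(a,.093,0,.011); path.append((x-h,z)); 
table(path,(t[0],t[2]))
```

```text
[-0.0635  0.0005  0.1076] [-20.61892132  -9.40815354  43.13321186]
[np.float64(0.01), np.float64(-0.05), np.float64(-0.16)] [-0.0614  0.1011]
[np.float64(0.04), np.float64(-0.18), np.float64(-0.03)] [-0.054   0.0999]
[np.float64(0.04), np.float64(-0.18), np.float64(-0.04)] [-0.0467  0.0982]
[np.float64(0.04), np.float64(-0.17), np.float64(-0.06)] [-0.0396  0.0959]
[np.float64(0.04), np.float64(-0.17), np.float64(-0.07)] [-0.0327  0.093 ]
[np.float64(0.04), np.float64(-0.16), np.float64(-0.09)] [-0.026   0.0896]
[np.float64(0.04), np.float64(-0.16), np.float64(-0.1)] [-0.0197  0.0857]
[np.float64(0.03), np.float64(-0.14), np.float64(-0.11)] [-0.0136  0.0812]
[np.float64(0.03), np.float64(-0.14), np.float64(-0.12)] [-0.008   0.0763]
[np.float64(0.03), np.float64(-0.13), np.float64(-0.13)] [-0.0027  0.071 ]
[np.float64(0.03), np.float64(-0.11), np.float64(-0.15)] [0.0021 0.0652]
[np.float64(0.03), np.float64(-0.11), np.float64(-0.15)] [0.0064 0.0591]
[np.float64(0.02), np.float64(-0.09), np.float64(-0.16)] [0.0103 0.0527]
[np.float64(0.02), np.float64(-0.08), np.float64(-0.17)] [0.0136 0.046 ]
[np.float64(0.02), np.float64(-0.07), np.float64(-0.17)] [0.0164 0.039 ]
[np.float64(0.01), np.float64(-0.05), np.float64(-0.18)] [0.0186 0.0319]
[np.float64(0.01), np.float64(-0.04), np.float64(-0.19)] [0.0202 0.0246]
[np.float64(0.01), np.float64(-0.02), np.float64(-0.13)] [0.021 0.019]
[np.float64(0.0), np.float64(-0.01), np.float64(-0.05)] [0.0212 0.0171]
```

Request:
{"name": "carry_out", "arguments": {"rows": [[[0,0,0,0,0,0.25,0],[0,0,0,0,0,0,0]]]}}

```text
time: 4.45
tool_pos: [0.4646, 0.0969, 0.1832]
tool_rot: [0.557, -0.556, 0.436, -0.438]
contact_force: [0.4, 1.2, 0.3]
gripper_width: -0.001
```

Run:
```python
from h import *
s=state();print(tipcase(),s['contact_force'],s['ft_torque'],s['tool_rot'],s['time'])
cv2.imwrite("pics/w5.png",grab_frame('wrist'))
f=grab_frame('scene')[160:280,310:420]
cv2.imwrite("pics/s5.png",cv2.resize(f,None,fx=5,fy=5,interpolation=cv2.INTER_CUBIC))
s=state();print(tipcase(),s['contact_force'],s['ft_torque'],s['tool_rot'],s['time'])
```

```text
[-0.06561684 -0.00032998  0.11064394] [0.40413015 1.15790676 0.34779821] [ 0.03701517  0.03069925 -0.01066938] [ 0.55664327 -0.55556806  0.43584177 -0.43764637] 4.45
[-0.06595815 -0.00157558  0.10823202] [0.03952857 0.36587888 0.54820857] [ 0.07487601 -0.02750013  0.00043876] [-0.55575059  0.55647394 -0.43705689  0.43641643] 4.55
```

View pics/w5.png

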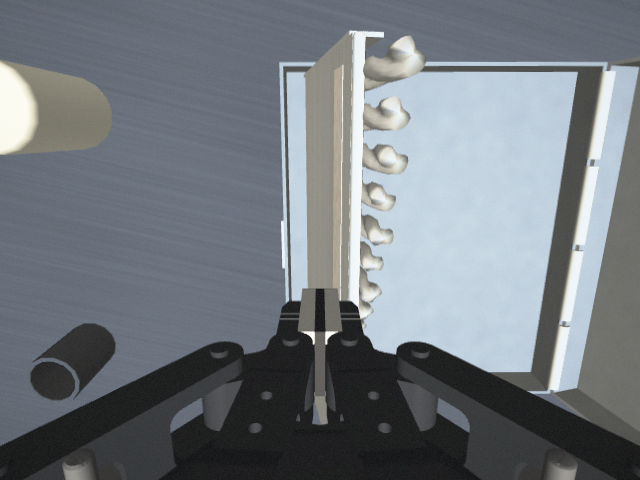

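View pics/s5.png

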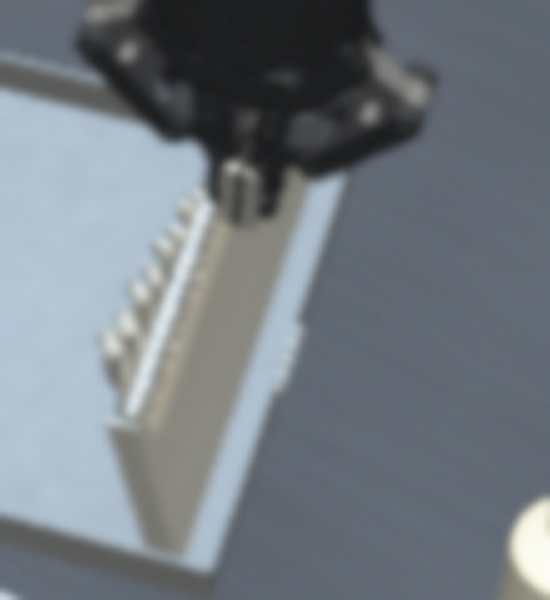

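Request:
{"name": "carry_out", "arguments": {"rows": [[[0,0,0,-0.1,0.4,0,0],[0,0,0,0,0,-0.4,0],[0,0,0,0,0,-0.1,0],[0,0,0,0,0,0,0],[0,0,0,0,0,0,0]]]}}

```text
time: 5.05
tool_pos: [0.4597, 0.1127, 0.1614]
tool_rot: [-0.556, 0.556, -0.437, 0.437]
contact_force: [0.2, -0.3, 0.8]
gripper_width: -0.0
```

```bash
cat >> h.py <<'E'
def ppath(angles,uc=.09):
    o=[]
    for a in angles:
        if a>.94:
            x,_,z=panpt(a,uc,0,.011); o.append((x-.0145,z-.009))
        else:
            x,_,z=panpt(a,uc-.011,0,.011); o.append((x-.008,z))
    return o
E
python3 - <<'E'
from h import *
t=tipcase(); print(t.round(4),state()['contact_force'])
table(ppath(np.r_[1.34:0:-.08,0,-.02]),(t[0],t[2]))
E
```

```text
[-0.0822 -0.0014  0.0888] [ 0.192022  -0.3412857  0.8270795]
[np.float64(0.08), np.float64(-0.33), np.float64(0.01)] [-0.0686  0.0891]
[np.float64(0.04), np.float64(-0.17), np.float64(-0.03)] [-0.0614  0.0881]
[np.float64(0.04), np.float64(-0.17), np.float64(-0.04)] [-0.0544  0.0864]
[np.float64(0.04), np.float64(-0.17), np.float64(-0.05)] [-0.0475  0.0842]
[np.float64(0.04), np.float64(-0.17), np.float64(-0.07)] [-0.0408  0.0814]
[np.float64(0.04), np.float64(-0.15), np.float64(-0.08)] [-0.0343  0.0783]
[np.float64(0.03), np.float64(-0.14), np.float64(-0.08)] [-0.0288  0.075 ]
[np.float64(0.03), np.float64(-0.12), np.float64(-0.09)] [-0.0236  0.0714]
[np.float64(0.03), np.float64(-0.12), np.float64(-0.11)] [-0.0187  0.0673]
[np.float64(0.03), np.float64(-0.11), np.float64(-0.11)] [-0.0141  0.0629]
[np.float64(0.03), np.float64(-0.11), np.float64(-0.12)] [-0.0099  0.0581]
[np.float64(0.02), np.float64(-0.09), np.float64(-0.13)] [-0.0061  0.0529]
[np.float64(0.02), np.float64(-0.08), np.float64(-0.13)] [-0.0027  0.0475]
[np.float64(0.02), np.float64(-0.07), np.float64(-0.14)] [0.0002 0.0419]
[np.float64(0.01), np.float64(-0.06), np.float64(-0.15)] [0.0027 0.036 ]
[np.float64(0.01), np.float64(-0.05), np.float64(-0.15)] [0.0047 0.0299]
[np.float64(0.01), np.float64(-0.04), np.float64(-0.16)] [0.0062 0.0237]
[np.float64(0.0), np.float64(-0.02), np.float64(-0.11)] [0.007 0.019]
[np.float64(0.0), np.float64(-0.0), np.float64(-0.04)] [0.0072 0.0174]
```

Request:
{"name": "carry_out", "arguments": {"rows": [[[0,0,0,0.04,-0.17,0,0],[0,0,0,0.04,-0.16,0.01,0],[0,0,0,0.04,-0.17,-0.03,0],[0,0,0,0.04,-0.17,-0.04,0],[0,0,0,0.04,-0.17,-0.05,0]]]}}

```text
time: 5.55
tool_pos: [0.4685, 0.0786, 0.1582]
tool_rot: [0.556, -0.556, 0.437, -0.437]
contact_force: [-0.7, 3.7, 4.2]
gripper_width: -0.002
```

Request:
{"name": "carry_out", "arguments": {"rows": [[[0,0,0,0.04,-0.17,-0.07,0],[0,0,0,0.04,-0.15,-0.08,0],[0,0,0,0.03,-0.14,-0.08,0],[0,0,0,0.03,-0.12,-0.09,0],[0,0,0,0.03,-0.12,-0.11,0]]]}}

```text
time: 6.05
tool_pos: [0.4756, 0.0503, 0.1407]
tool_rot: [0.556, -0.556, 0.436, -0.438]
contact_force: [1.0, 0.6, 4.2]
gripper_width: 0.003
```

Run:
```python
from h import *
s=state();print(tipcase(),s['contact_force'])
f=grab_frame('scene')[90:310,200:460]
cv2.imwrite("pics/s6.png",cv2.resize(f,None,fx=2.7,fy=2.7,interpolation=cv2.INTER_CUBIC))
```

```text
[-0.01776163 -0.00073074  0.06812094] [0.98637065 0.59914508 4.15750845]
```

View pics/s6.png

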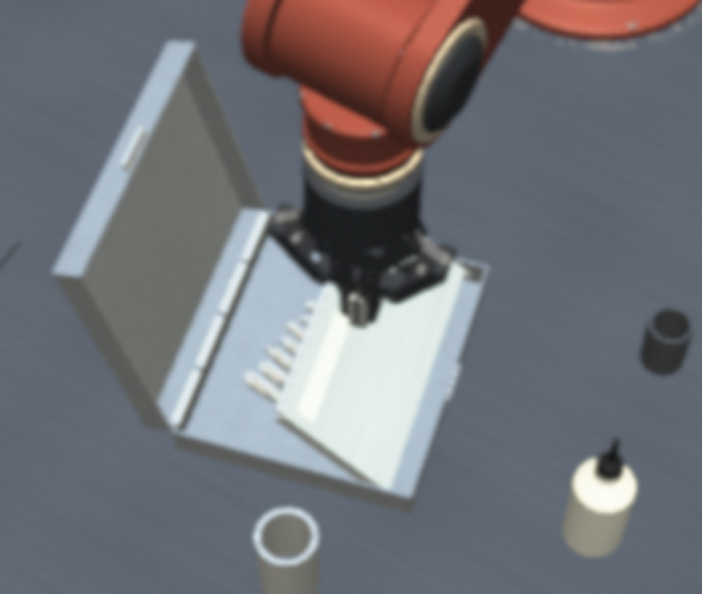

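The panel is tilting over on schedule and the case has not moved (its near corner is still at crop 410,500). I'll continue.

Request:
{"name": "carry_out", "arguments": {"rows": [[[0,0,0,0.03,-0.11,-0.11,0],[0,0,0,0.03,-0.11,-0.12,0],[0,0,0,0.02,-0.09,-0.13,0],[0,0,0,0.02,-0.08,-0.13,0],[0,0,0,0.02,-0.07,-0.14,0]]]}}

```text
time: 6.6
tool_pos: [0.4797, 0.0324, 0.1146]
tool_rot: [-0.556, 0.556, -0.437, 0.437]
contact_force: [0.2, -1.9, 4.1]
gripper_width: -0.005
```

Request:
{"name": "carry_out", "arguments": {"rows": [[[0,0,0,0.01,-0.06,-0.15,0],[0,0,0,0.01,-0.05,-0.15,0],[0,0,0,0.01,-0.04,-0.12,0],[0,0,0,0,0,0,0]]]}}

```text
time: 7.0
tool_pos: [0.4799, 0.0269, 0.097]
tool_rot: [-0.556, 0.556, -0.438, 0.436]
contact_force: [-0.3, -0.6, -0.5]
gripper_width: -0.0
```

Run:
```python
from h import *
s=state();print(tipcase(),s['contact_force'])
f=grab_frame('scene')[90:310,200:460]
cv2.imwrite("pics/s7.png",cv2.resize(f,None,fx=2.7,fy=2.7,interpolation=cv2.INTER_CUBIC))
```

```text
[ 0.00597198 -0.00209404  0.02435959] [-0.26409337 -0.64180286 -0.52261925]
```

View pics/s7.png

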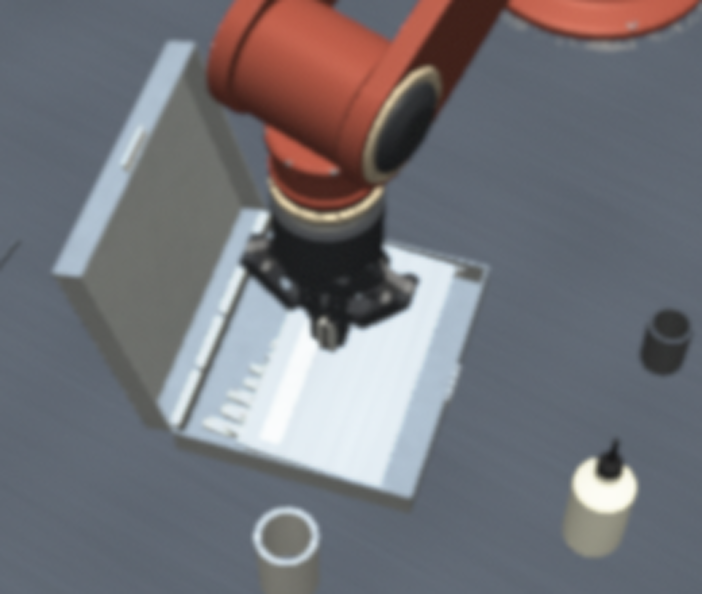

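Request:
{"name": "carry_out", "arguments": {"rows": [[[0,0,0,0,-0.01,-0.06,0],[0,0,0,0,0,-0.06,0],[0,0,0,0,0,0,0]]]}}

```text
time: 7.35
tool_pos: [0.4804, 0.0265, 0.093]
tool_rot: [-0.556, 0.556, -0.437, 0.437]
contact_force: [-0.1, -0.5, 0.4]
gripper_width: -0.0
```

Request:
{"name": "carry_out", "arguments": {"rows": [[[0,0,0,0,0,-0.05,0],[0,0,0,0,0,0,0]]]}}

```text
time: 7.55
tool_pos: [0.4809, 0.0265, 0.0916]
tool_rot: [0.556, -0.556, 0.437, -0.437]
contact_force: [-0.7, -0.1, 1.6]
gripper_width: 0.002
```

Request:
{"name": "carry_out", "arguments": {"rows": [[[0,0,0,0,0,-0.05,0],[0,0,0,0,0,0,0]]]}}

```text
time: 7.75
tool_pos: [0.4811, 0.0264, 0.0915]
tool_rot: [-0.556, 0.556, -0.437, 0.436]
contact_force: [-7.7, -0.5, 15.5]
gripper_width: 0.002
```

Request:
{"name": "carry_out", "arguments": {"rows": [[[0,0,0,0,0,0.5,0],[0,0,0,0,0,0.9,0],[0,0,0,0,0,0.9,0],[0,0,0,0,0,0.9,0],[0,0,0,0,0,0.9,0]]]}}

```text
time: 8.25
tool_pos: [0.4805, 0.0265, 0.2547]
tool_rot: [0.556, -0.556, 0.437, -0.437]
contact_force: [0.4, 0.6, -0.3]
gripper_width: -0.002
```

Request:
{"name": "carry_out", "arguments": {"rows": [[[0,0,0,0,0.5,0.9,0],[0,0,0,0,0.6,0.9,0],[0,0,0,0,0,0,0]]]}}

```text
time: 8.55
tool_pos: [0.4827, 0.0722, 0.3321]
tool_rot: [0.559, -0.554, 0.433, -0.439]
contact_force: [1.1, -0.2, 0.6]
gripper_width: 0.001
```

Run:
```python
from h import *
s=state();print(tipcase(),s['contact_force'],s['time'])
cv2.imwrite("pics/w8.png",grab_frame('wrist'))
f=grab_frame('scene')[90:310,200:460]
cv2.imwrite("pics/s8.png",cv2.resize(f,None,fx=2.7,fy=2.7,interpolation=cv2.INTER_CUBIC))
```

```text
[-0.03734931  0.01139391  0.25952983] [ 1.05218795 -0.20753316  0.63944905] 8.55
```

View pics/w8.png

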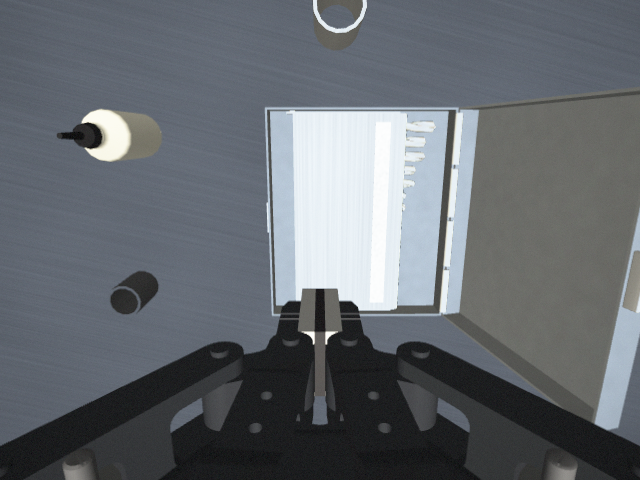

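View pics/s8.png

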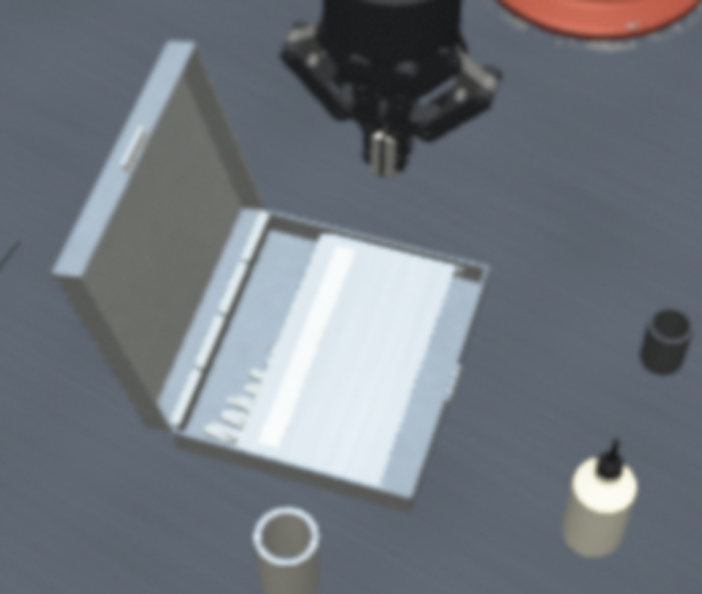

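Request:
{"name": "carry_out", "arguments": {"rows": [[[0,0,0,0.05,-0.6,0.3,0],[0,0,0,0.05,-0.9,0,0],[0,0,0,0.05,-0.9,0,0],[0,0,0,0.05,-0.9,0,0],[0,0,0,0.05,-0.9,0,0]]]}}

```text
time: 9.15
tool_pos: [0.4898, -0.0993, 0.3348]
tool_rot: [-0.555, 0.556, -0.438, 0.436]
contact_force: [0.6, -1.2, -0.1]
gripper_width: -0.001
```

Request:
{"name": "carry_out", "arguments": {"rows": [[[0,0,0,0.05,-0.9,0,0],[0,0,0,0.05,-0.9,0,0],[0,0,0,0,-0.2,0,0],[0,0,0,0,0,0,0],[0,0,0,0,0,0,0]]]}}

```text
time: 9.65
tool_pos: [0.4943, -0.177, 0.3361]
tool_rot: [0.556, -0.556, 0.438, -0.436]
contact_force: [-0.4, -0.2, 0.1]
gripper_width: -0.003
```

Run:
```python
from h import *
s=state();print(tipcase(),s['tool_pos'],s['contact_force'],s['time'])
f=grab_frame('scene')[60:300,130:410]
cv2.imwrite("pics/s9.png",cv2.resize(f,None,fx=2.5,fy=2.5,interpolation=cv2.INTER_CUBIC))
```

```text
[ 0.20749464 -0.03631727  0.26348609] [ 0.49433472 -0.17699413  0.33608609] [-0.44864696 -0.17938775  0.08870486] 9.65
```

View pics/s9.png

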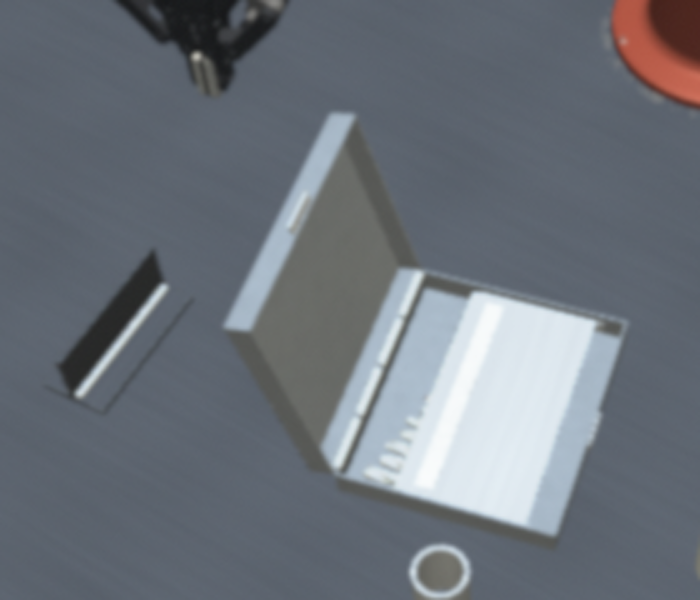

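Request:
{"name": "carry_out", "arguments": {"rows": [[[0,0,0,0.05,-0.25,-0.6,0],[0,0,0,0,0,-0.8,0],[0,0,0,0,0,-0.8,0],[0,0,0,0,0,-0.1,0],[0,0,0,0,0,0,0]]]}}

```text
time: 10.2
tool_pos: [0.4965, -0.1864, 0.2448]
tool_rot: [-0.556, 0.556, -0.437, 0.436]
contact_force: [0.7, 0.9, -0.0]
gripper_width: -0.001
```

```bash
cat >> h.py <<'E'
def lpath(angles):
    o=[]
    for a in angles:
        if a>1.57:
            x,_,z=lidpt(a,.176,0,.022); o.append((x+.0145,z-.018))
        elif a>.94:
            x,_,z=lidpt(a,.165,0,.022); o.append((x+.0145,z-.009))
        else:
            x,_,z=lidpt(a,.154,0,.022); o.append((x+.008,z))
    return o
E
python3 - <<'E'
from h import *
t=tipcase(); print(t.round(4),state()['contact_force'])
cv2.imwrite("pics/w10.png",grab_frame('wrist'))
table(lpath(np.r_[1.83:0:-.06,0]),(t[0],t[2]))
E
```

```text
[ 0.2172 -0.0365  0.1722] [ 0.74166897  0.89654566 -0.03284665]
[np.float64(-0.29), np.float64(1.17), np.float64(-0.04)] [0.1689 0.1705]
[np.float64(-0.06), np.float64(0.25), np.float64(0.09)] [0.1589 0.1742]
[np.float64(-0.06), np.float64(0.24), np.float64(0.08)] [0.1487 0.1772]
[np.float64(-0.06), np.float64(0.25), np.float64(0.06)] [0.1384 0.1797]
[np.float64(-0.06), np.float64(0.26), np.float64(0.04)] [0.1279 0.1815]
[np.float64(-0.06), np.float64(0.24), np.float64(-0.02)] [0.1178 0.1808]
[np.float64(-0.06), np.float64(0.25), np.float64(0.02)] [0.1078 0.1814]
[np.float64(-0.06), np.float64(0.24), np.float64(-0.0)] [0.0978 0.1814]
[np.float64(-0.06), np.float64(0.24), np.float64(-0.01)] [0.0878 0.1808]
[np.float64(-0.06), np.float64(0.24), np.float64(-0.03)] [0.0779 0.1796]
[np.float64(-0.06), np.float64(0.24), np.float64(-0.05)] [0.0681 0.1779]
[np.float64(-0.06), np.float64(0.24), np.float64(-0.06)] [0.0584 0.1755]
[np.float64(-0.06), np.float64(0.23), np.float64(-0.07)] [0.0488 0.1726]
[np.float64(-0.05), np.float64(0.23), np.float64(-0.09)] [0.0395 0.1691]
[np.float64(-0.05), 
[... 615 characters left out ...]
t64(-0.19)] [-0.0277  0.1184]
[np.float64(-0.03), np.float64(0.13), np.float64(-0.19)] [-0.0331  0.1108]
[np.float64(-0.03), np.float64(0.12), np.float64(-0.19)] [-0.0381  0.1029]
[np.float64(-0.03), np.float64(0.11), np.float64(-0.21)] [-0.0426  0.0947]
[np.float64(-0.02), np.float64(0.1), np.float64(-0.21)] [-0.0466  0.0863]
[np.float64(-0.02), np.float64(0.08), np.float64(-0.21)] [-0.05    0.0776]
[np.float64(-0.02), np.float64(0.07), np.float64(-0.23)] [-0.053   0.0688]
[np.float64(-0.01), np.float64(0.06), np.float64(-0.22)] [-0.0554  0.0598]
[np.float64(-0.01), np.float64(0.05), np.float64(-0.23)] [-0.0573  0.0506]
[np.float64(-0.0), np.float64(0.01), np.float64(-0.12)] [-0.058  0.046]
```

View pics/w10.png

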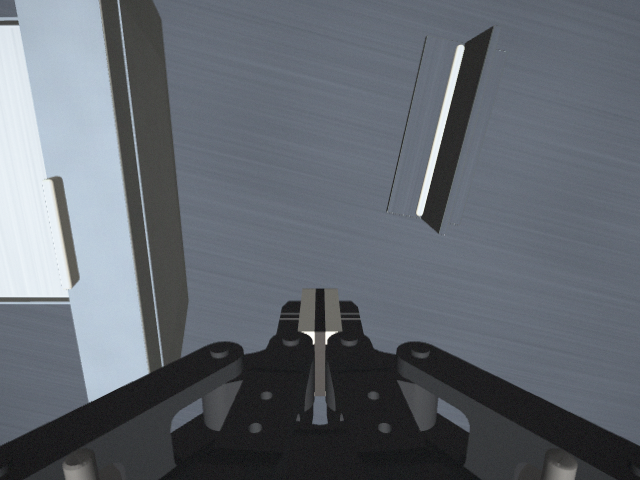

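Request:
{"name": "carry_out", "arguments": {"rows": [[[0,0,0,-0.1,0.4,0,0],[0,0,0,-0.1,0.4,0,0],[0,0,0,-0.08,0.3,-0.02,0],[0,0,0,-0.03,0.13,0.02,0]]]}}

```text
time: 10.65
tool_pos: [0.4843, -0.1374, 0.2464]
tool_rot: [-0.556, 0.557, -0.435, 0.437]
contact_force: [1.4, -4.4, 0.9]
gripper_width: 0.001
```

Run:
```python
from h import *
t=tipcase(); print(t.round(4),state()['contact_force'])
f=grab_frame('scene')[60:300,130:410]
cv2.imwrite("pics/s11.png",cv2.resize(f,None,fx=2.5,fy=2.5,interpolation=cv2.INTER_CUBIC))
```

```text
[ 0.1666 -0.0367  0.1738] [ 1.36812101 -4.39940507  0.9156352 ]
```

View pics/s11.png

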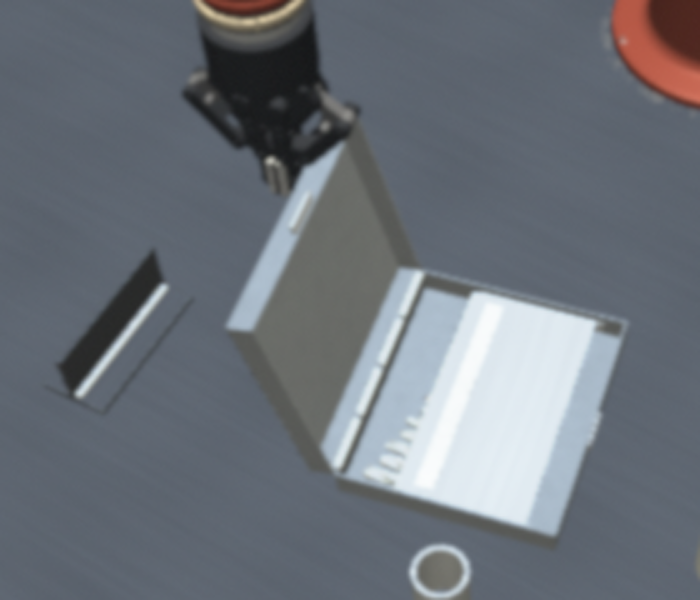

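Request:
{"name": "carry_out", "arguments": {"rows": [[[0,0,0,-0.05,0.18,0.04,0],[0,0,0,-0.06,0.24,0.08,0],[0,0,0,-0.06,0.25,0.06,0],[0,0,0,-0.06,0.26,0.04,0],[0,0,0,-0.06,0.24,0,0]]]}}

```text
time: 11.2
tool_pos: [0.4728, -0.0909, 0.2549]
tool_rot: [0.556, -0.556, 0.437, -0.437]
contact_force: [1.3, -3.9, 2.6]
gripper_width: 0.002
```

Run:
```python
from h import *
t=tipcase(); print(t.round(4),state()['contact_force'])
f=grab_frame('scene')[60:300,130:410]
cv2.imwrite("pics/s12.png",cv2.resize(f,None,fx=2.5,fy=2.5,interpolation=cv2.INTER_CUBIC))
```

```text
[ 0.1187 -0.0369  0.1823] [ 1.27875311 -3.87593117  2.60078222]
```

View pics/s12.png

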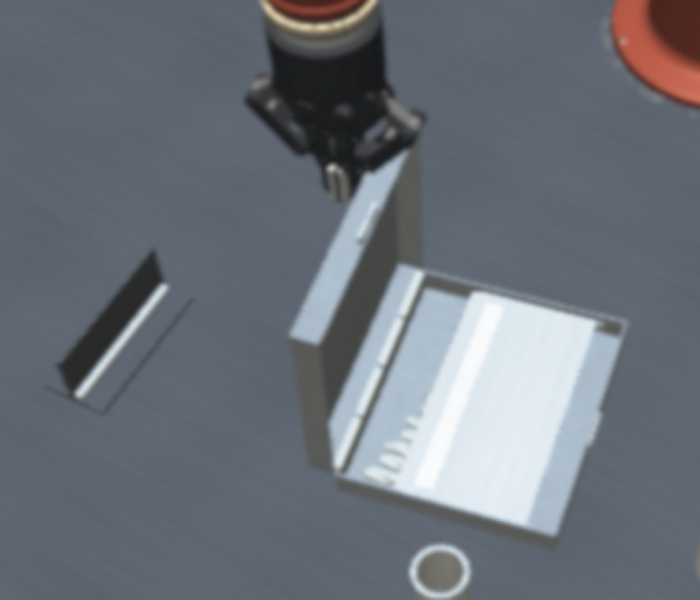

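Request:
{"name": "carry_out", "arguments": {"rows": [[[0,0,0,-0.06,0.25,-0.02,0],[0,0,0,-0.06,0.24,-0.02,0],[0,0,0,-0.06,0.24,-0.03,0],[0,0,0,-0.06,0.24,-0.03,0],[0,0,0,-0.06,0.24,-0.05,0]]]}}

```text
time: 11.75
tool_pos: [0.4605, -0.0422, 0.2481]
tool_rot: [0.556, -0.556, 0.437, -0.437]
contact_force: [0.7, -1.5, 3.3]
gripper_width: 0.004
```

Request:
{"name": "carry_out", "arguments": {"rows": [[[0,0,0,-0.06,0.24,-0.06,0],[0,0,0,-0.06,0.23,-0.07,0],[0,0,0,-0.06,0.23,-0.09,0],[0,0,0,-0.05,0.22,-0.1,0],[0,0,0,-0.05,0.21,-0.11,0]]]}}

```text
time: 12.25
tool_pos: [0.4493, 0.0029, 0.2307]
tool_rot: [0.556, -0.556, 0.437, -0.437]
contact_force: [1.5, -0.8, 2.5]
gripper_width: -0.0
```

Run:
```python
from h import *
t=tipcase(); print(t.round(4),state()['contact_force'])
f=grab_frame('scene')[60:300,130:410]
cv2.imwrite("pics/s13.png",cv2.resize(f,None,fx=2.5,fy=2.5,interpolation=cv2.INTER_CUBIC))
```

```text
[ 0.0221 -0.0375  0.1581] [ 1.50650001 -0.80813176  2.49166197]
```

View pics/s13.png

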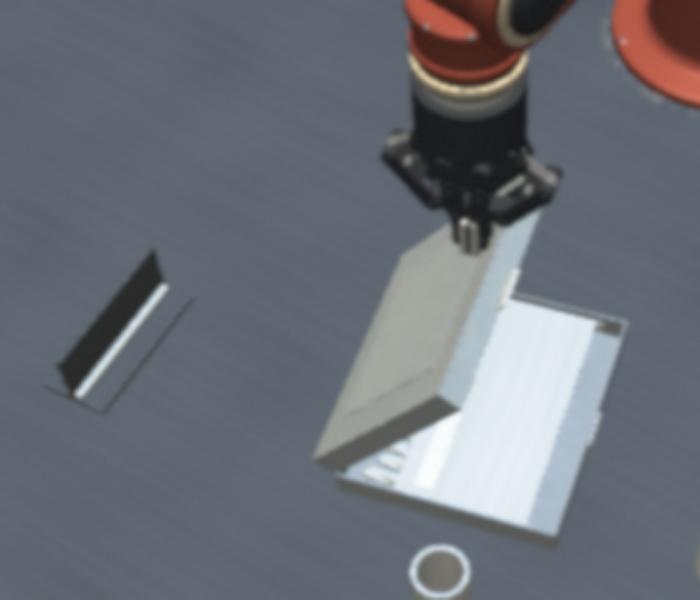

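The lid is at about 0.9 rad with low force, and the case hasn't moved. I'll continue the arc.

Request:
{"name": "carry_out", "arguments": {"rows": [[[0,0,0,-0.05,0.2,-0.11,0],[0,0,0,-0.05,0.19,-0.13,0],[0,0,0,-0.04,0.18,-0.14,0],[0,0,0,-0.04,0.17,-0.15,0],[0,0,0,-0.04,0.16,-0.16,0]]]}}

```text
time: 12.8
tool_pos: [0.4404, 0.0386, 0.2027]
tool_rot: [-0.556, 0.556, -0.437, 0.437]
contact_force: [-1.3, -1.7, 0.1]
gripper_width: 0.0
```

Request:
{"name": "carry_out", "arguments": {"rows": [[[0,0,0,-0.04,0.15,-0.17,0],[0,0,0,-0.04,0.15,-0.19,0],[0,0,0,-0.03,0.13,-0.19,0],[0,0,0,-0.03,0.12,-0.19,0],[0,0,0,-0.03,0.11,-0.21,0]]]}}

```text
time: 13.3
tool_pos: [0.4339, 0.0649, 0.1649]
tool_rot: [0.556, -0.556, 0.437, -0.437]
contact_force: [0.2, -1.5, 0.5]
gripper_width: -0.004
```

Request:
{"name": "carry_out", "arguments": {"rows": [[[0,0,0,-0.02,0.1,-0.21,0],[0,0,0,-0.02,0.08,-0.21,0],[0,0,0,-0.02,0.07,-0.21,0],[0,0,0,-0.01,0.06,-0.2,0],[0,0,0,0,0,0,0]]]}}

```text
time: 13.8
tool_pos: [0.4302, 0.0771, 0.1307]
tool_rot: [-0.556, 0.557, -0.438, 0.436]
contact_force: [-0.4, -0.4, 0.2]
gripper_width: 0.002
```

Run:
```python
from h import *
t=tipcase(); print(t.round(4),state()['contact_force'])
f=grab_frame('scene')[60:300,130:410]
cv2.imwrite("pics/s14.png",cv2.resize(f,None,fx=2.5,fy=2.5,interpolation=cv2.INTER_CUBIC))
```

```text
[-0.0546 -0.0384  0.0581] [-0.37563285 -0.36289554  0.24517423]
```

View pics/s14.png

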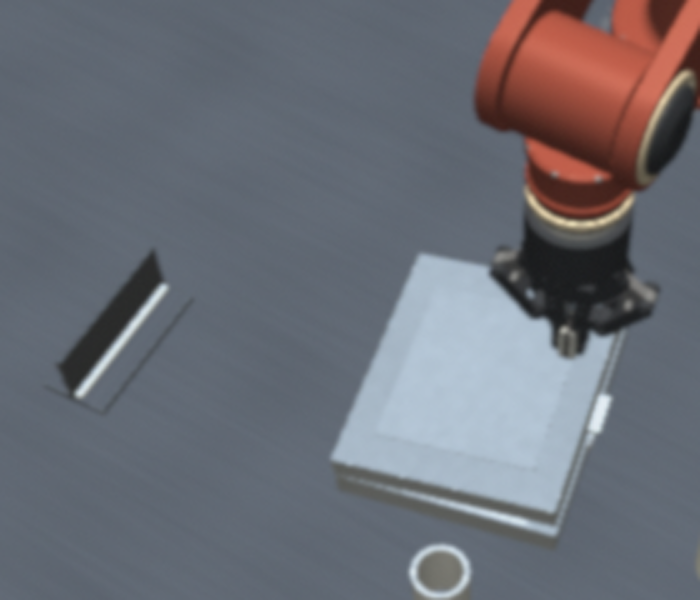

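Request:
{"name": "carry_out", "arguments": {"rows": [[[0,0,0,0,0,-0.08,0],[0,0,0,0,0,-0.08,0],[0,0,0,0,0,-0.08,0],[0,0,0,0,0,0,0]]]}}

```text
time: 14.25
tool_pos: [0.431, 0.0767, 0.1223]
tool_rot: [-0.556, 0.556, -0.437, 0.437]
contact_force: [0.4, -1.2, -1.1]
gripper_width: 0.001
```

Request:
{"name": "carry_out", "arguments": {"rows": [[[0,0,0,0,0,-0.05,0],[0,0,0,0,0,0,0]]]}}

```text
time: 14.45
tool_pos: [0.4311, 0.0767, 0.1205]
tool_rot: [-0.556, 0.556, -0.437, 0.437]
contact_force: [0.2, 0.7, 0.8]
gripper_width: -0.0
```

Tip is at 47.9 mm, and the shut top surface is at 46.

Request:
{"name": "carry_out", "arguments": {"rows": [[[0,0,0,0,0,-0.05,0],[0,0,0,0,0,0,0]]]}}

```text
time: 14.65
tool_pos: [0.4312, 0.0768, 0.1186]
tool_rot: [-0.556, 0.556, -0.437, 0.437]
contact_force: [0.4, -0.3, 0.5]
gripper_width: 0.001
```

Request:
{"name": "carry_out", "arguments": {"rows": [[[0,0,0,0,0,-0.04,0],[0,0,0,0,0,0,0]]]}}

```text
time: 14.85
tool_pos: [0.4314, 0.0768, 0.1185]
tool_rot: [-0.556, 0.556, -0.437, 0.436]
contact_force: [-6.0, -0.2, 11.0]
gripper_width: 0.001
```

Request:
{"name": "carry_out", "arguments": {"rows": [[[0,0,0,0,0,0,0],[0,0,0,0,0,0,0],[0,0,0,0,0,0.4,0],[0,0,0,0,0,0.9,0],[0,0,0,0,0,0.9,0]]]}}

```text
time: 15.35
tool_pos: [0.4303, 0.0767, 0.205]
tool_rot: [-0.555, 0.557, -0.438, 0.436]
contact_force: [1.8, -0.0, 0.2]
gripper_width: -0.002
```

Request:
{"name": "carry_out", "arguments": {"rows": [[[0,0,0,0,-0.5,0.9,0],[0,0,0,-0.1,-0.7,0.5,0],[0,0,0,-0.1,-0.7,0,0],[0,0,0,-0.1,-0.7,0,0],[0,0,0,0,-0.7,0,0]]]}}

```text
time: 15.85
tool_pos: [0.4187, -0.0562, 0.2612]
tool_rot: [0.556, -0.556, 0.437, -0.437]
contact_force: [0.6, 0.7, 0.3]
gripper_width: -0.0
```

Request:
{"name": "carry_out", "arguments": {"rows": [[[0,0,0,0,-0.8,0,0],[0,0,0,0,-0.8,0,0],[0,0,0,0,-0.8,0,0],[0,0,0,0,0,0,0],[0,0,0,0,0,0,0]]]}}

```text
time: 16.35
tool_pos: [0.4189, -0.1515, 0.2607]
tool_rot: [0.556, -0.556, 0.438, -0.437]
contact_force: [-0.3, 0.5, -1.2]
gripper_width: -0.003
```

Run:
```python
from h import *
s=state();print(s['tool_pos'],s['contact_force'],s['time'])
f=grab_frame('scene')[60:320,130:480]
cv2.imwrite("pics/s15.png",cv2.resize(f,None,fx=2.2,fy=2.2,interpolation=cv2.INTER_CUBIC))
f=grab_frame('top')[160:360,180:480]
cv2.imwrite("pics/t15.png",cv2.resize(f,None,fx=2.6,fy=2.6,interpolation=cv2.INTER_CUBIC))
p=[CX,CY,YAW]
C=case2w(p,[lidpt(0,.176,.103,.022),lidpt(0,.176,-.103,.022),[-.088,.103,.024],[-.088,.103,0]])
print((proj('scene',C)-[130,60])*2.2,(proj('top',C)-[180,160])*2.6)
C=case2w(p,[lidpt(.04,.176,.103,.022)]);print((proj('scene',C)-[130,60])*2.2)
```

```text
[ 0.41892363 -0.15145281  0.26071566] [-0.3356644   0.50473794 -1.20705174] 16.35
[[489.55435503 459.0015982 ]
 [554.47684595 268.58144879]
 [488.70770887 471.36084359]
 [487.8146692  484.39278118]] [[212.67122602 192.42738951]
 [273.4117613  466.46212124]
 [215.59756252 197.65622518]
 [218.64056533 203.09206788]]
[[488.65022899 454.64077872]]
```

View pics/s15.png

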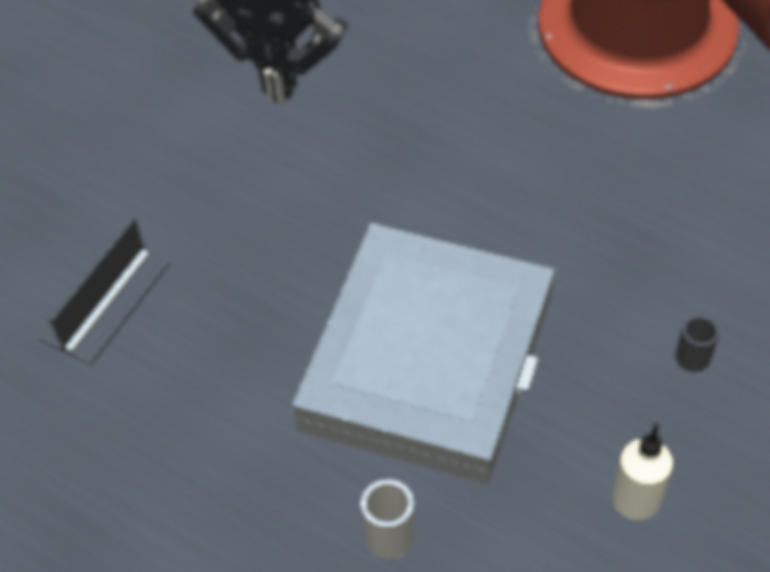

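View pics/t15.png

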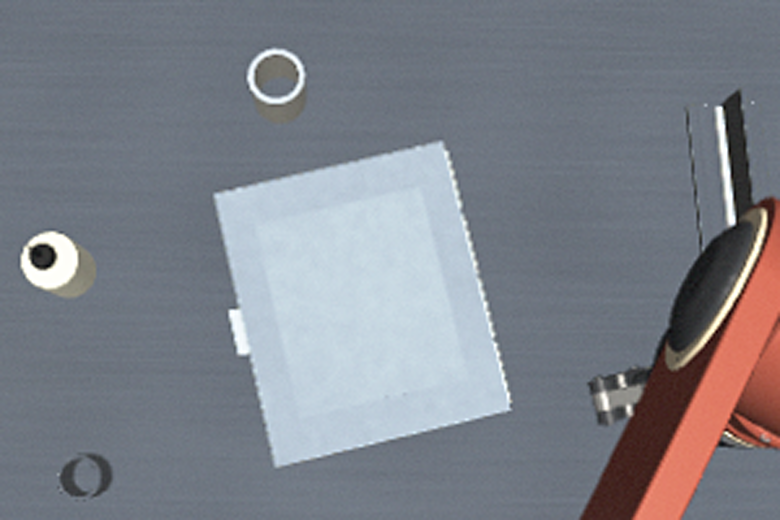

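```bash
python3 -c "
from plant import *
print(job_done())"
```

```text
the job is handed in; nothing more can be done
None
```

I pushed the drill panel over until it lay flat in the case, then pushed the lid over and down until it was fully shut. I then backed the arm clear and handed the job in at about 16.5 s of the 54 s. No verdict was reported.

**Final checks:**
- **Panel:** the fingertip met firm resistance at 18.9 mm, against the 19 mm expected when the panel is flat. Pictures with the lid still open showed it lying in the pan.
- **Lid:** it met firm resistance at 45.9 mm, against 46 mm when shut. Its corner in the last picture was within about 1 pixel of the computed shut position, with no gap visible.
- **Case and bench items:** the case lined up to about a millimetre with where it stood at the start. I checked the tubes, oiler and tee only by eye in the last pictures. They were standing and looked to be in their places.

**One thing went wrong:** early in the panel push, a ledge on the fingers caught the panel's upper edge while I was lowering the tool. The wrist force briefly read about 48 N, 43 N of it upward. I backed off at once, moved clear and went in lower.
- That is well under the 120 N wrist limit.
- It would break the 40 N limit on the gripper's body if that ledge counts as body rather than finger. I took it to be finger.

In the readings after that, the force stayed at or below about 17 N.

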